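Class is over: sweep the power bar off

TASK

The calligraphy class is over: switch off all six outlets of the power bar by running a finger along its row of rocker switches in one single drag, from the left-hand end (seen from the robot) to the right-hand end, not lifting away until the last one is off. The bar may lean more or less towards you, so feel for its face, do not bear down hard on it, and leave everything else on the table where it is.

Things in the scene. Friction and masses are not known exactly. Their poses are not given: they have to be found in the camera images.
- unit: Two steel end brackets, screwed to the table, that carry the power bar. Origin: on the table, midway between them; x points across the bar to its back (socket) side, away from the robot, y along the bar to the robot's left, z up. The brackets end 86 mm above the table; they and their thumbscrews reach 30 mm beyond each end of the bar.
- pivot (a point): Middle of the bar's pivot line (along y), 60 mm above unit's origin; axes as unit's. The bar: aluminium housing 84 mm wide (x), 366 long (y), 44 deep, centred here; its flat face is 22 mm from the pivot line. It leans to the robot: the face is turned about y by 5 to 25 degrees, front edge down. THE LEAN VARIES AND IS NOT REPORTED: feel for it or look. The pivot is stiff and holds under 60 N.
- left_end (a point): Point on the pivot line at the bar's left end, y = +183 mm, where the drag starts. On the face (bar's own axes, turning with the lean) six rockers stand in a row along the front: centre line at x = -22 mm, y = +130, +78, +26, -26, -78, -130 mm; each 19 mm wide, 31 mm long. Bare smooth face between them. The outer 30 mm of the face at each end are bare over its whole width.
- right_end (a point): Point on the pivot line at the bar's right end, y = -183 mm, where the drag ends. Along the back of the face (x = 2 to 40 mm, bar's own axes) are six flush sockets; two hold plugged-in phone chargers, x = 8 to 34 mm, y = 61 to 95 and -61 to -95 mm, standing 39 mm out of the face, so a leaning bar needs a finger that leans with it.
- sw1 (a joint): Rocker 1 of 6 from the left, at y = +130 mm; rad, +0.2 on, -0.2 off. It tips along the bar about a pivot 4 mm under the face. Two flat facets meet in a shallow V, 10 degrees each, bottom 0.4 mm above the face. On: left end flush with the face, right end (ring mark) raised 6 mm. Off: right end flush, left end raised.
- sw2 (a joint): Rocker 2 of 6 from the left, at y = +78 mm; rad, +0.2 on, -0.2 off. Like all, it snaps over-centre to the nearer side: pushing the raised end down takes about 3 N and past the middle it goes over by itself. A finger sliding to the right along the face, pressing lightly, rides onto the raised facet and tips it off; one sliding left butts against the upright raised end.
- sw3 (a joint): Rocker 3 of 6 from the left, at y = +26 mm; rad, +0.2 on, -0.2 off.
- sw4 (a joint): Rocker 4 of 6 from the left, at y = -26 mm; rad, +0.2 on, -0.2 off.
- sw5 (a joint): Rocker 5 of 6 from the left, at y = -78 mm; rad, +0.2 on, -0.2 off.
- sw6 (a joint): Rocker 6 of 6 from the left, at y = -130 mm; rad, +0.2 on, -0.2 off.
- paperweight: Bystander: black bar-shaped paperweight, 34 x 210 x 29 mm, 0.45 kg, lying in front of the bar (robot's side). Origin: centre of its underside.
- inkdish: Bystander: round black ink dish, 96 mm across, 20 mm high, behind the bar. Origin: centre of its underside.
- dishlid: Bystander: its round dark grey lid, 100 mm across, 14 mm high, behind the bar. Origin: centre of its underside.
- inkbottle: Bystander: slim black ink bottle, 44 mm across, 150 mm tall, beyond the left end of the bar. Origin: centre of its underside.
- jar: Bystander: squat glass jar with a white lid, 70 mm across, 120 mm tall, beyond the right end of the bar. Origin: centre of its underside.
- phone: Bystander: mobile phone, 74 x 150 x 9 mm, lying in front of the bar. Origin: centre of its underside.
- brushrest: Bystander: white ceramic brush rest, 30 x 110 x 19 mm, behind the bar. Origin: centre of its underside.
- brush: Bystander: bamboo writing brush, about 10 mm thick, 220 mm long, lying on the robot's side of the bar. Origin: centre of its underside.

How it is judged:
By the outcome, as a careful person would: the job done as asked, in the order asked, and still so for the second after the job is handed in, with the robot touching nothing.
It also fails if it takes over 69 s, if anything falls off the work surface, if the arm or the gripper's body presses on something with over 40 N, if the wrist force passes 120 N, or if a joint passes its speed limit or range.

ROBOT

A 7-joint arm with a two-finger parallel gripper is mounted at the origin on the work surface. World frame = base frame: x ahead of the robot, y to its left, z up, the work surface at z = 0. Lengths are in m, angles in rad, forces in N, time in s.
With the tool pointing down it reaches from about 0.4 to 0.85 m from the base axis. Payload 4.5 kg.
Tool frame: the origin (TCP) lies on the centre line of the jaws, within the pads' length; the fingertips stand r.tip_extent ahead of it and the grasp point (between the pads) is the TCP (r.tip_extent is the distance from the TCP to the fingertips, in m); z points along the fingers, y is the line along which they close (so a half turn about z gives the same grasp; the last joint's range is limited). The gripper opens to 88 mm and grips with 3 to 60 N. Pads are 18 mm wide; open, the fingers measure 123 mm over their backs; the gripper's body (75 mm by 187 mm) begins 45 mm behind the grasp point.
Start: joints at [1.261, 0.689, -0.195, 1.565, 0.157, 0.902, -0.215], TCP at [0.211, -0.588, 0.258] pointing down, gripper open.
Joint ranges: [-3.01, 3.01], [-0.46, 2.08], [-1.47, 1.51], [0.13, 2.56], [-1, 4.14], [0.04, 2.09], [-2.66, 2.66]. Speed limits (rad/s): [2.57, 2.57, 3.14, 3.14, 3.14, 3.14, 3.14].

INTERFACE

Orientations are given as a unit quaternion [x, y, z, w].
In Python, from plant import sensors, vision, finish_job, r gives the robot as it stands. The module is installed in compiled form; this text tells all that it offers.
- The arm moves only by the tool step_arm, never from a script. Its argument "steps" is a list of rows, each a list of 2 entries, a list of its own where there are three numbers: the shift along the tool's x, y, z in cm, then the turn, a rotation vector about the tool's x, y, z in degrees. A call has 1 to 12 rows; each row shifts and turns the commanded pose from where the row before left it, along the tool's axes as they then stand; what a row does not reach is not made up. A row lasts 1/8 s, in which the tool goes at most 62.5 mm and 10.7 degrees, less where a joint would pass 70% of its speed; a pose out of reach is approached as far as the arm can. A call with a gripper value outside its range is refused whole. "claw" is the opening, from -1 (shut) to 1 (fully open), set as the call begins (left out, the last holds). The fingers move at their own pace and stop on an object; "grip_force" is the grip in N (left out, the last holds). Time passes only in rows, so rows that do not move let the fingers close. It gives the time, the measured TCP pose, the force, the opening and the grip force at its end, in the units of the state.
- sensors.get_state(): the state, without advancing time (a new reading comes with each control period).
- vision.snapshot(name): name is "side" or "top" or "wrist"; returns a dict with "img" (480x640x3 uint8, red, green, blue), "fx", "fy", "cx", "cy" (pixels), "position" and "rotation" of the camera in the world. Camera axes: x right, y down, z forward; pixel columns grow to the right and rows downward; lengths in m; the calibration is good to about 2 mm. The wrist camera is an equidistant fisheye: a pixel r from the principal point sees the ray r / f radians off the axis. A picture is of the moment at which its call begins. There is no depth.
- finish_job(): hands the job in; it is judged then, once.
The state is a dict: "clock": time; "q": joint angles; "qd": joint speeds; "joint_torque": joint torques, N m; "tool_pos": TCP position; "eef_rot": TCP orientation; "contact_force": force on the tool from outside, world axes, zero at the start; "moment": the same for the moment, N m; "opening": opening from 0.0 (shut) to 1.0 (fully open); "finger_force": force on a finger pad.
Only numpy, scipy, OpenCV 4.12 (cv2) and the standard library are available. Lean on these libraries where they do the work, as an engineer would, in place of code of your own. Each camera call takes 0.05 s, during which the arm holds its last target. There are 200 camera calls.

## Working session

There is one attempt and no reset: what is moved stays moved. The work goes in short steps, Python scripts to look and compute and a tool call to move; the robot and the scene stay as the last step left them, time stands still between calls to the robot, and variables do not carry over. Pictures are saved under pics/ and viewed, at most 10 in all, crops included, and the job is handed in when it is done.

Besides the shell and the picture viewer there is one more tool, called as name(argument=value, ...) on one line, values as JSON. step_arm: Moves the arm, as the interface text tells. Its arguments: {"type":"object","properties":{"steps":{"type":"array"},"claw":{"type":"number"},"grip_force":{"type":"number"}},"required":["steps"]}

```bash
mkdir -p pics; python3 - <<'E'
from plant import sensors, vision, r
import cv2,pickle
s=sensors.get_state()
print({k:s[k] for k in('clock','tool_pos','eef_rot','contact_force','opening')}, r.tip_extent)
d={}
for n in('side','top'):
    v=vision.snapshot(n); d[n]=v
    cv2.imwrite(f'pics/{n}0.png',v['img'][:,:,::-1]); print(n,v['fx'],v['fy'],v['cx'],v['cy'],v['position'],v['rotation'])
pickle.dump(d,open('v0.pkl','wb'))
E
```

```text
{'clock': 0.0, 'tool_pos': array([ 0.21043707, -0.58788193,  0.25691406]), 'eef_rot': array([ 9.85251345e-01,  1.71110940e-01, -2.22147599e-04, -8.85721750e-04]), 'contact_force': array([-0.49424839, -0.21309627, -0.2549581 ]), 'opening': 1.0011749829075538} 0.019
side 530.8803907275559 530.8803907275559 314.56092613793726 232.4271928844479 [0.55483342 0.89237309 0.78271421] [ 0.00205155  0.90632089 -0.42256316  0.0043142 ]
top 520.2525399394364 520.2525399394364 316.3095178230357 248.33825923362227 [0.44824474 0.03698855 1.09303811] [-0.70408407  0.70794671 -0.04133032  0.03699843]
```

View pics/top0.png

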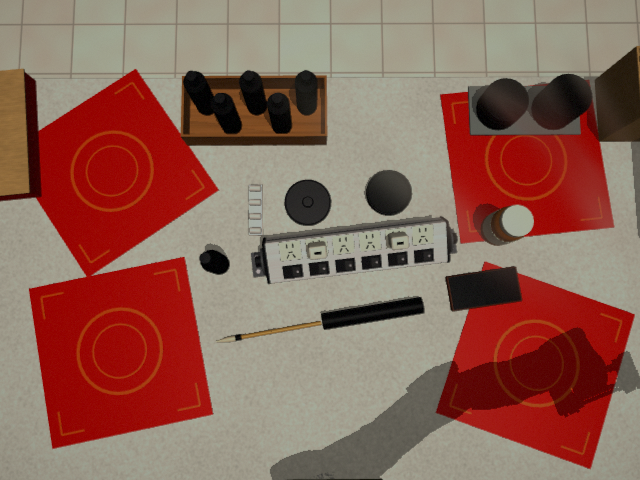

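View pics/side0.png

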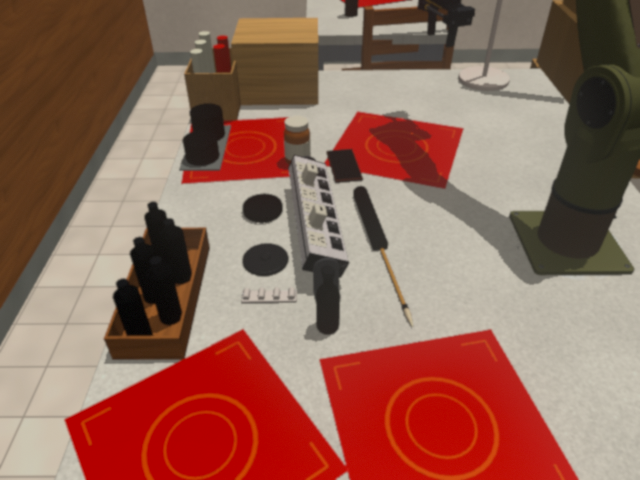

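The top view shows the bar's face, with corners near (263,236), (268,283), (450,262) and (445,219). The bottle is at (213,260), the jar at (513,225), the phone at (484,288), and the paperweight and brush lie in front around (370,312). I'll enlarge it to get exact corners.

```bash
python3 - <<'E'
import cv2,pickle
d=pickle.load(open('v0.pkl','rb'))
a=d['top']['img'][210:290,245:465,::-1]
b=d['side']['img'][145:285,275:365,::-1]
import numpy as np
a=cv2.resize(a,None,fx=3.6,fy=3.6,interpolation=cv2.INTER_CUBIC)
b=cv2.resize(b,None,fx=4,fy=4,interpolation=cv2.INTER_CUBIC)
cv2.imwrite('pics/ta.png',a);cv2.imwrite('pics/sb.png',b)
E
```

```text
(no output)
```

View pics/ta.png

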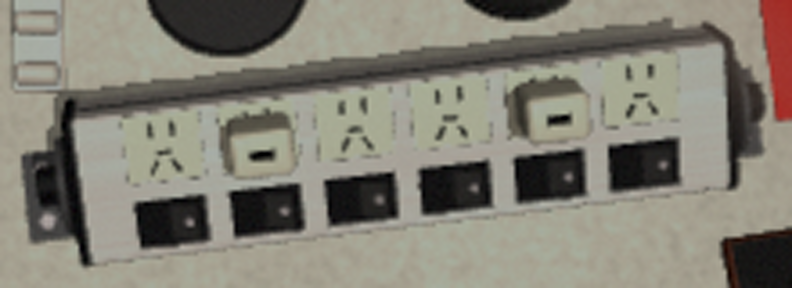

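View pics/sb.png

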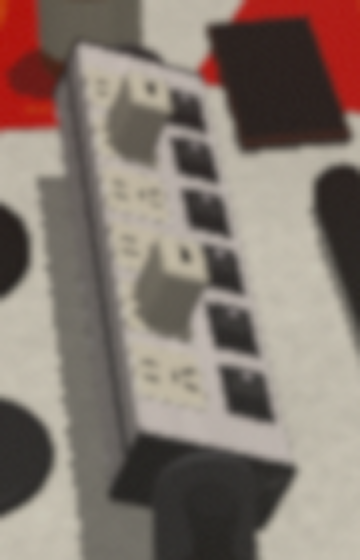

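The top crop shows all six rockers with their ring marks on the right, so all are on, with rocker centres from (172,222) to (644,164). The side crop gives the face corners at (295,465), (140,435), (80,45) and (205,75). Next I'll fit the pose and lean to these.

```bash
cat > h.py <<'E'
import numpy as np
from scipy.spatial.transform import Rotation as R
def proj(v,P):
    c=R.from_quat(v['rotation']).inv().apply(np.atleast_2d(P)-v['position'])
    return np.c_[v['cx']+v['fx']*c[:,0]/c[:,2],v['cy']+v['fy']*c[:,1]/c[:,2]]
def bar(p,B): # p=x,y,yaw,lean ; B bar axes incl. z from pivot
    b=R.from_euler('y',-p[3]).apply(B)+[0,0,.06]
    return R.from_euler('z',p[2]).apply(b)+[p[0],p[1],0]
def ray(v,u,w,z):
    d=R.from_quat(v['rotation']).apply([(u-v['cx'])/v['fx'],(w-v['cy'])/v['fy'],1])
    return v['position']+d*(z-v['position'][2])/d[2]
E
python3 - <<'E'
from h import *
import pickle
from scipy.optimize import least_squares
d=pickle.load(open('v0.pkl','rb')); T,S=d['top'],d['side']
ys=np.array([130,78,26,-26,-78,-130])/1e3
rk=np.c_[0*ys-.022,ys,0*ys+.0245]
so=np.c_[0*ys+.021,ys,0*ys+.022]
tb=np.array([(172,222),(267,210),(361,198),(456,187),(550,175),(644,164),(164,148),(356,124),(451,112),(641,90)])/3.6+[245,210]
BT=np.r_[rk,so[[0,2,3,5]]]
sb=np.array([(247,390),(235,330),(222,268),(207,212),(195,157),(186,108),(295,465),(140,435),(80,45),(205,75)])/4+[275,145]
BS=np.r_[rk,[[-.042,.183,.022],[.042,.183,.022],[.042,-.183,.022],[-.042,-.183,.022]]]
for sg in (1,-1):
  # check sign: front edge (x<0) must be down
  print(bar([0,0,0,sg*.2],[[-.042,0,.022]]))
def f(q,use):
    p=q[:4]; o=[]
    if 't' in use:o.append((proj(T,bar(p,BT))-tb).ravel())
    if 's' in use:o.append((proj(S,bar(p,BS))-sb).ravel())
    return np.concatenate(o)
for use in('t','s','ts'):
    r_=least_squares(f,[.5,0,0,.2],args=(use,),loss='soft_l1');p=r_.x
    print(use,p[:2],np.degrees(p[2:]),np.sqrt(np.mean(f(p,use)**2)))
    print(np.round(f(p,use).reshape(-1,2),1).tolist())
for n,u,w,z in(('bottle top L',202,248,.15),('bottleR',226,262,.0),('jar',517,221,.12),('phone',484,288,.009),('pw L',322,320,.029),('pwR',423,305,.029),('lid',308,202,.014),('dish',388,192,.02)):
    print(n,ray(T,u,w,z).round(3))
E
```

```text
[[-0.04553352  0.          0.07321735]]
[[-0.03679207  0.          0.08990558]]
t [ 0.5624001  -0.04926344] [ 6.6618601  28.94038148] 0.16326007754393906
[[0.3, -0.2], [0.2, -0.1], [0.3, 0.1], [0.0, -0.0], [-0.0, 0.1], [-0.1, -0.0], [-0.1, -0.1], [-0.3, 0.1], [-0.2, 0.2], [-0.1, -0.1]]
s [ 0.56021851 -0.04493302] [ 6.20015062 23.14245776] 0.8290708937417125
[[0.0, 0.3], [-0.4, -0.8], [-0.4, -0.4], [0.3, -0.4], [0.5, 0.2], [0.1, 0.1], [0.5, 2.4], [-0.1, 0.6], [-0.3, -2.3], [-0.2, -0.4]]
ts [ 0.56127647 -0.04887576] [ 6.39263975 26.12729124] 0.8344238893428678
[[-0.0, -0.2], [-0.1, 0.0], [0.0, 0.3], [-0.2, 0.2], [-0.2, 0.5], [-0.2, 0.5], [-0.4, -0.6], [-0.6, -0.1], [-0.5, 0.2], [-0.4, 0.1], [-0.0, -0.4], [-0.6, -1.5], [-0.6, -1.0], [0.1, -0.9], [0.2, -0.3], [-0.2, -0.3], [0.2, 1.8], [0.7, -1.4], [-0.2, -3.7], [-0.9, -0.5]]
bottle top L [0.555 0.239 0.15 ]
bottleR [0.542 0.22  0.   ]
jar [ 0.607 -0.35   0.12 ]
phone [ 0.484 -0.319  0.009]
pw L [0.42  0.019 0.029]
pwR [ 0.449 -0.186  0.029]
lid [0.667 0.047 0.014]
dish [ 0.686 -0.121  0.02 ]
```

The fit gives the unit at about (0.561, −0.049), a yaw of about 6.4° and a lean of about 24°. I'll point the closing axis across the bar, which keeps the gripper body clear of the bottle and jar. Then I'll plan the approach above the left end.

```bash
cat > plan.py <<'E'
import sys
from h import *
from plant import sensors
P=[.5612,-.0485,np.radians(6.45),np.radians(24)]
def Rt(p=P):
    M=(R.from_euler('z',p[2])*R.from_euler('y',-p[3])).as_matrix()
    return R.from_matrix(np.c_[M[:,1],M[:,0],-M[:,2]])
def tcp(x,y,h,p=P): return bar(p,[[x,y,.022+.019+h]])[0]
def rows(pt,Rg,n,ds=1,da=0):
    s=sensors.get_state(); c=np.array(s['tool_pos']); Q=R.from_quat(s['eef_rot']); c0=c.copy()
    D=(Q.inv()*Rg).as_rotvec(); Q0=Q; o=[]
    for i in range(1,n+1):
        g=c0+(pt-c0)*i/n; G=Q0*R.from_rotvec(D*i/n)
        t=np.round(Q.inv().apply(g-c)*100,ds); a=np.round(np.degrees((Q.inv()*G).as_rotvec()),da)
        c=c+Q.apply(t/100); Q=Q*R.from_rotvec(np.radians(a)); o.append([t.tolist(),a.tolist()])
    print(s['clock'],c0,np.degrees(np.linalg.norm(D)),'force',np.round(s['contact_force'],1)); print(str(o).replace(' ',''))
def inbar(p=P):
    s=sensors.get_state(); tip=np.array(s['tool_pos'])+R.from_quat(s['eef_rot']).apply([0,0,.019])
    b=R.from_euler('z',p[2]).inv().apply(tip-[p[0],p[1],0])-[0,0,.06]
    print('tip bar mm',(R.from_euler('y',-p[3]).inv().apply(b)*1e3).round(1),'F',s['contact_force'].round(1),s['clock'])
E
python3 - <<'E'
from plan import *
rows(tcp(-.022,.158,.10),Rt(),24)
E
```

```text
0.1 [ 0.21045675 -0.587942    0.25699008] 79.88156503516795 force [-0.3 -0.2  0.1]
[[[2.0,-2.3,0.3],[-1.0,1.0,-3.0]],[[2.1,-2.3,0.3],[-1.0,0.0,-3.0]],[[2.2,-2.1,0.3],[-1.0,1.0,-3.0]],[[2.3,-2.0,0.3],[-0.0,1.0,-4.0]],[[2.4,-1.9,0.3],[-1.0,0.0,-3.0]],[[2.5,-1.7,0.3],[-1.0,1.0,-3.0]],[[2.6,-1.6,0.3],[-1.0,1.0,-3.0]],[[2.7,-1.5,0.4],[-1.0,0.0,-3.0]],[[2.8,-1.3,0.3],[-1.0,1.0,-3.0]],[[2.8,-1.2,0.3],[-0.0,1.0,-3.0]],[[2.8,-1.0,0.4],[-1.0,0.0,-4.0]],[[3.0,-0.9,0.4],[-1.0,1.0,-3.0]],[[2.9,-0.7,0.4],[-1.0,1.0,-3.0]],[[3.0,-0.5,0.4],[-1.0,0.0,-3.0]],[[3.1,-0.4,0.5],[-1.0,1.0,-3.0]],[[3.0,-0.3,0.4],[-1.0,1.0,-3.0]],[[3.0,-0.1,0.6],[-0.0,0.0,-4.0]],[[3.0,0.2,0.5],[-1.0,1.0,-3.0]],[[3.0,0.2,0.6],[-1.0,1.0,-3.0]],[[3.0,0.4,0.6],[-1.0,0.0,-3.0]],[[3.0,0.6,0.7],[-1.0,1.0,-3.0]],[[2.9,0.7,0.7],[-1.0,1.0,-3.0]],[[2.8,0.8,0.8],[-1.0,0.0,-3.0]],[[2.8,1.0,0.8],[-0.0,1.0,-4.0]]]
```

step_arm(steps=[[[2.0, -2.3, 0.3], [-1, 1, -3]], [[2.1, -2.3, 0.3], [-1, 0, -3]], [[2.2, -2.1, 0.3], [-1, 1, -3]], [[2.3, -2.0, 0.3], [0, 1, -4]], [[2.4, -1.9, 0.3], [-1, 0, -3]], [[2.5, -1.7, 0.3], [-1, 1, -3]], [[2.6, -1.6, 0.3], [-1, 1, -3]], [[2.7, -1.5, 0.4], [-1, 0, -3]], [[2.8, -1.3, 0.3], [-1, 1, -3]], [[2.8, -1.2, 0.3], [0, 1, -3]], [[2.8, -1.0, 0.4], [-1, 0, -4]], [[3.0, -0.9, 0.4], [-1, 1, -3]]], claw=-1, grip_force=20)

```text
clock: 1.6
tool_pos: [0.3392, -0.2434, 0.2182]
eef_rot: [0.869, 0.482, 0.082, 0.073]
contact_force: [-0.1, -0.3, 0.6]
opening: 0.005
finger_force: 0.0
```

step_arm(steps=[[[2.9, -0.7, 0.4], [-1, 1, -3]], [[3.0, -0.5, 0.4], [-1, 0, -3]], [[3.1, -0.4, 0.5], [-1, 1, -3]], [[3.0, -0.3, 0.4], [-1, 1, -3]], [[3.0, -0.1, 0.6], [0, 0, -4]], [[3.0, 0.2, 0.5], [-1, 1, -3]], [[3.0, 0.2, 0.6], [-1, 1, -3]], [[3.0, 0.4, 0.6], [-1, 0, -3]], [[3.0, 0.6, 0.7], [-1, 1, -3]], [[2.9, 0.7, 0.7], [-1, 1, -3]], [[2.8, 0.8, 0.8], [-1, 0, -3]], [[2.8, 1.0, 0.8], [0, 1, -4]]])

```text
clock: 3.1
tool_pos: [0.4662, 0.022, 0.191]
eef_rot: [0.698, 0.694, 0.134, 0.115]
contact_force: [-0.1, -0.9, -0.3]
opening: 0.001
finger_force: 0.0
```

```bash
python3 - <<'E'
from plan import *
inbar(); rows(tcp(-.022,.158,.015),Rt(),5,2,1)
from plant import vision; import cv2,pickle
d={n:vision.snapshot(n) for n in('wrist','top')}; pickle.dump(d,open('v1.pkl','wb'))
cv2.imwrite('pics/w1.png',d['wrist']['img'][:,:,::-1])
E
```

```text
tip bar mm [-26.9  80.5 135.9] F [-0.1 -0.9 -0.3] 3.1
3.1 [0.4662074  0.02200331 0.19098807] 7.593151191744659 force [-0.1 -0.9 -0.3]
[[[1.58,0.02,1.95],[-0.7,0.2,-1.3]],[[1.58,0.03,1.95],[-0.8,0.2,-1.3]],[[1.57,0.04,1.96],[-0.7,0.2,-1.4]],[[1.56,0.05,1.96],[-0.7,0.2,-1.3]],[[1.56,0.07,1.97],[-0.7,0.2,-1.3]]]
```

View pics/w1.png

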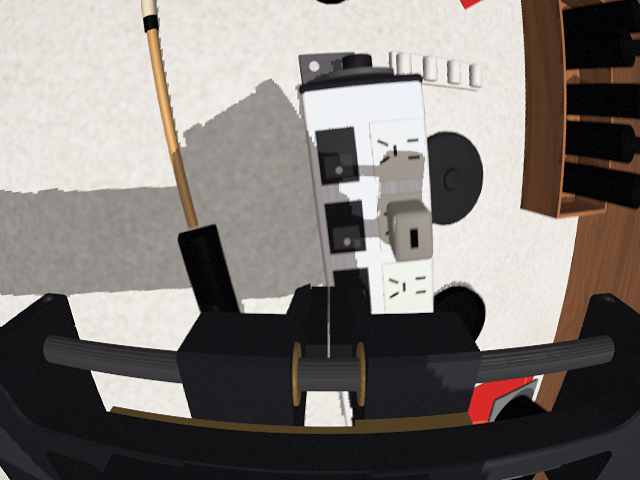

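The wrist view shows the closed fingers over the rocker row. Rockers 1 and 2 are at (337,155) and (345,225), the bare left end is at (350,100), and nothing is in the way. I'll move sideways first, then down.

step_arm(steps=[[[1.6, 0, 0.2], [-0.7, 0.2, -1.3]], [[1.6, 0, 0.2], [-0.8, 0.2, -1.3]], [[1.6, 0, 0.2], [-0.7, 0.2, -1.4]], [[1.6, 0, 0.2], [-0.7, 0.2, -1.3]], [[1.5, 0.1, 0.2], [-0.7, 0.2, -1.3]], [[0, 0, 2.2], [0, 0, 0]], [[0, 0, 2.2], [0, 0, 0]], [[0, 0, 2.2], [0, 0, 0]], [[0, 0, 0], [0, 0, 0]], [[0, 0, 0], [0, 0, 0]]])

```text
clock: 4.45
tool_pos: [0.4939, 0.1035, 0.124]
eef_rot: [0.652, 0.729, 0.155, 0.139]
contact_force: [-0.5, 0.7, 0.2]
opening: 0.006
finger_force: 0.0
```

```bash
python3 - <<'E'
from plan import *
inbar(); rows(tcp(-.022,.158,.005),Rt(),3,2,1)
E
```

```text
tip bar mm [-19.4 158.6  59.7] F [-0.5  0.7  0.2] 4.45
4.45 [0.49391548 0.10351909 0.12403764] 0.09669885955977066 force [-0.5  0.7  0.2]
[[[-0.02,-0.09,1.09],[0.0,0.0,-0.0]],[[-0.02,-0.08,1.09],[0.0,0.0,-0.1]],[[-0.02,-0.09,1.09],[0.0,0.0,0.0]]]
```

step_arm(steps=[[[0, -0.1, 1.0], [0, 0, 0]], [[0, -0.1, 1.0], [0, 0, 0]], [[0, -0.1, 1.0], [0, 0, 0]], [[0, 0, 0.2], [0, 0, 0]], [[0, 0, 0], [0, 0, 0]]])

```text
clock: 5.08
tool_pos: [0.5044, 0.1043, 0.0929]
eef_rot: [0.653, 0.729, 0.155, 0.139]
contact_force: [0.8, -0.1, 0.0]
opening: 0.007
finger_force: 0.0
```

step_arm(steps=[[[0, 0, 0.1], [0, 0, 0]], [[0, 0, 0.1], [0, 0, 0]], [[0, 0, 0], [0, 0, 0]]])

```text
clock: 5.45
tool_pos: [0.5054, 0.1044, 0.0915]
eef_rot: [0.653, 0.729, 0.155, 0.139]
contact_force: [-0.5, -0.2, 0.6]
opening: 0.007
finger_force: 0.0
```

step_arm(steps=[[[0, 0, 0.1], [0, 0, 0]], [[0, 0, 0.1], [0, 0, 0]], [[0, 0, 0], [0, 0, 0]]])

```text
clock: 5.82
tool_pos: [0.5061, 0.1045, 0.0898]
eef_rot: [0.652, 0.729, 0.155, 0.139]
contact_force: [-1.5, -0.4, 3.6]
opening: 0.007
finger_force: 1.9
```

```bash
python3 - <<'E'
from plan import *
inbar()
E
```

```text
tip bar mm [-22.2 158.2  23.5] F [-1.5 -0.4  3.6] 5.825
```

Contact is at 23.5 mm, where 22 was expected. Next I'll lift and touch again farther back on the bare end to get the lean.

step_arm(steps=[[[0, 0, -0.8], [0, 0, 0]], [[0, 1.4, 0], [0, 0, 0]], [[0, 1.4, 0], [0, 0, 0]], [[0, 1.2, 0], [0, 0, 0]], [[0, 0, 0.3], [0, 0, 0]], [[0, 0, 0], [0, 0, 0]]])

```text
clock: 6.58
tool_pos: [0.5397, 0.1081, 0.11]
eef_rot: [0.653, 0.729, 0.155, 0.138]
contact_force: [0.3, 0.9, 0.2]
opening: 0.004
finger_force: 0.0
```

step_arm(steps=[[[0, 0, 0.1], [0, 0, 0]], [[0, 0, 0.1], [0, 0, 0]], [[0, 0, 0], [0, 0, 0]]])

```text
clock: 6.95
tool_pos: [0.541, 0.1083, 0.1083]
eef_rot: [0.653, 0.729, 0.155, 0.139]
contact_force: [0.1, 0.2, 0.1]
opening: 0.003
finger_force: 0.0
```

```bash
python3 - <<'E'
from plan import *
inbar()
E
```

```text
tip bar mm [ 17.4 158.1  26.1] F [0.1 0.2 0.1] 6.95
```

step_arm(steps=[[[0, 0, 0.1], [0, 0, 0]], [[0, 0, 0.1], [0, 0, 0]], [[0, 0, 0], [0, 0, 0]]])

```text
clock: 7.32
tool_pos: [0.5421, 0.1084, 0.1067]
eef_rot: [0.653, 0.729, 0.155, 0.139]
contact_force: [-0.4, -0.0, -0.2]
opening: 0.007
finger_force: 0.0
```

```bash
python3 - <<'E'
from plan import *
inbar()
E
```

```text
tip bar mm [ 17.7 158.1  24.2] F [-0.4 -0.  -0.2] 7.325
```

step_arm(steps=[[[0, 0, 0.1], [0, 0, 0]], [[0, 0, 0], [0, 0, 0]]])

```text
clock: 7.58
tool_pos: [0.5425, 0.1085, 0.1058]
eef_rot: [0.653, 0.729, 0.155, 0.139]
contact_force: [-0.2, 0.1, 1.0]
opening: 0.004
finger_force: 0.0
```

step_arm(steps=[[[0, 0, 0.1], [0, 0, 0]], [[0, 0, 0], [0, 0, 0]]])

```text
clock: 7.82
tool_pos: [0.5428, 0.1085, 0.1051]
eef_rot: [0.652, 0.729, 0.155, 0.139]
contact_force: [-1.3, -0.2, 3.3]
opening: 0.004
finger_force: 1.6
```

```bash
python3 - <<'E'
from plan import *
inbar()
E
```

```text
tip bar mm [ 17.7 158.1  22.5] F [-1.3 -0.2  3.3] 7.825
```

The two touches give a lean of about 24 − 1.4 = 22.6°, and the force direction agrees. I'll lift and refit the position with that lean.

step_arm(steps=[[[0, 0, -0.8], [0, 0, 0]], [[0, -1.4, 0], [0, 0, 0]], [[0, -1.4, 0], [0, 0, 0]], [[0, -1.2, 0], [0, 0, 0]], [[0, 0, 0], [0, 0, 0]]])

```text
clock: 8.45
tool_pos: [0.5024, 0.1041, 0.0958]
eef_rot: [0.652, 0.729, 0.154, 0.138]
contact_force: [-0.7, 0.7, -0.1]
opening: 0.002
finger_force: 0.0
```

```bash
python3 - <<'E'
from plan import *
import pickle
from scipy.optimize import least_squares
d=pickle.load(open('v0.pkl','rb')); T,S=d['top'],d['side']
ys=np.array([130,78,26,-26,-78,-130])/1e3
rk=np.c_[0*ys-.022,ys,0*ys+.0245]; so=np.c_[0*ys+.021,ys,0*ys+.022]
tb=np.array([(172,222),(267,210),(361,198),(456,187),(550,175),(644,164),(164,148),(356,124),(451,112),(641,90)])/3.6+[245,210]
sb=np.array([(247,390),(235,330),(222,268),(207,212),(195,157),(186,108)])/4+[275,145]
L=np.radians(22.6)
def f(q,w):
    p=[*q,L]; a=(proj(T,bar(p,np.r_[rk,so[[0,2,3,5]]]))-tb).ravel(); b=(proj(S,bar(p,rk))-sb).ravel()
    return np.r_[a*w[0],b*w[1]]
for w in((1,0),(0,1),(1,1)):
    q=least_squares(f,[.56,-.05,.1],args=(w,)).x; print(w,q[:2],np.degrees(q[2]))
p=[*q,L]
print(p); inbar(p)
# touch tips expressed: 
for t in([.5061,.1045,.0898],[.5428,.1085,.1051]):
    tip=np.array(t)+Rt().apply([0,0,.019]); b=R.from_euler('z',p[2]).inv().apply(tip-[p[0],p[1],0])-[0,0,.06]
    print(R.from_euler('y',-L).inv().apply(b)*1e3)
rows(tcp(-.022,.158,.003,p),Rt(p),2,2,1)
E
```

```text
(1, 0) [ 0.56018889 -0.04937227] 6.631308195842757
(0, 1) [ 0.5601637  -0.04378906] 6.472124737722867
(1, 1) [ 0.56015251 -0.04855815] 6.515514106350527
[np.float64(0.5601525103685147), np.float64(-0.04855815290818458), np.float64(0.11371717361595268), np.float64(0.3944444109507185)]
tip bar mm [-22.8 158.2  29.4] F [-0.7  0.7 -0.1] 8.45
[-21.62913681 158.19419888  22.48091716]
[ 18.33259454 158.00393229  22.41906078]
8.45 [0.50243337 0.10408499 0.09577808] 1.3296257538530063 force [-0.7  0.7 -0.1]
[[[-0.01,0.06,0.22],[0.7,0.0,-0.1]],[[-0.01,0.05,0.22],[0.6,0.1,-0.0]]]
```

step_arm(steps=[[[0, 0, 0.2], [0.7, 0, 0]], [[0, 0.1, 0.2], [0.7, 0, 0]], [[0, 0, 0.1], [0, 0, 0]], [[0, 0, 0.1], [0, 0, 0]], [[0, 0, 0.1], [0, 0, 0]], [[0, 0, 0], [0, 0, 0]]])

```text
clock: 9.2
tool_pos: [0.5069, 0.1046, 0.0899]
eef_rot: [0.654, 0.731, 0.146, 0.131]
contact_force: [0.1, 0.6, 1.9]
opening: 0.002
finger_force: 1.0
```

```bash
cat >> plan.py <<'E'
P2=[.5602,-.0490,.1137,.3944]
E
python3 - <<'E'
from plan import *
inbar(P2);rows(tcp(-.022,.158,-.001,P2),Rt(P2),1,2,1)
E
```

```text
tip bar mm [-21.3 158.6  22.3] F [0.1 0.6 1.9] 9.2
9.2 [0.50686886 0.10456015 0.08994356] 0.19851609199237516 force [0.1 0.6 1.9]
[[[-0.06,-0.07,0.13],[0.0,0.1,-0.2]]]
```

step_arm(steps=[[[0, -0.1, 0.1], [0, 0, 0]], [[-0.6, 0, 0], [0, 0, 0]], [[-0.6, 0, 0], [0, 0, 0]]])

```text
clock: 9.57
tool_pos: [0.507, 0.0965, 0.0896]
eef_rot: [0.652, 0.732, 0.149, 0.128]
contact_force: [-4.3, 4.9, 7.1]
opening: 0.001
finger_force: 4.2
```

step_arm(steps=[[[-0.6, 0, 0], [0, 0, 0]], [[-0.6, 0, 0], [0, 0, 0]], [[-0.6, 0, 0], [0, 0, 0]]])

```text
clock: 9.95
tool_pos: [0.5076, 0.0842, 0.0903]
eef_rot: [0.649, 0.735, 0.152, 0.124]
contact_force: [-9.0, 16.7, 13.0]
opening: 0.004
finger_force: 9.4
```

```bash
python3 - <<'E'
from plan import *
inbar(P2)
E
```

```text
tip bar mm [-22.7 138.6  23.2] F [-9.  16.7 13. ] 9.95
```

step_arm(steps=[[[-0.3, 0, -0.1], [0, 0, 0]], [[-0.3, 0, -0.1], [0, 0, 0]]])

```text
clock: 10.2
tool_pos: [0.509, 0.0708, 0.091]
eef_rot: [0.653, 0.732, 0.147, 0.129]
contact_force: [0.9, 0.2, 0.0]
opening: 0.006
finger_force: 0.0
```

```bash
python3 - <<'E'
from plan import *
inbar(P2)
s=sensors.get_state();print(np.degrees((R.from_quat(s['eef_rot']).inv()*Rt(P2)).as_rotvec()),s['moment'])
E
```

```text
tip bar mm [-22.5 124.9  23.9] F [0.9 0.2 0. ] 10.2
[ 0.02278169 -0.15910723 -0.05305784] [-0.11529742  0.2754784   0.00450128]
```

It slipped over and rocker 1 looks tipped. I'll press lightly again and move onto the bare gap.

step_arm(steps=[[[-0.5, 0, 0.2], [0, 0, 0]], [[-0.6, 0, 0], [0, 0, 0]], [[-0.6, 0, 0], [0, 0, 0]], [[-0.6, 0, 0], [0, 0, 0]]])

```text
clock: 10.7
tool_pos: [0.5119, 0.0497, 0.0894]
eef_rot: [0.652, 0.732, 0.149, 0.128]
contact_force: [-5.1, 7.3, 9.0]
opening: 0.005
finger_force: 5.3
```

```bash
python3 - <<'E'
from plan import *
inbar(P2)
from plant import vision; import cv2
v=vision.snapshot('wrist')['img'][:,:,::-1]; t=vision.snapshot('top')['img'][:,:,::-1]
cv2.imwrite('pics/c2.png',cv2.resize(v[0:300,200:500],None,fx=2,fy=2,interpolation=cv2.INTER_CUBIC))
E
```

```text
tip bar mm [-22.7 103.7  22.3] F [-5.1  7.3  9. ] 10.7
```

View pics/c2.png

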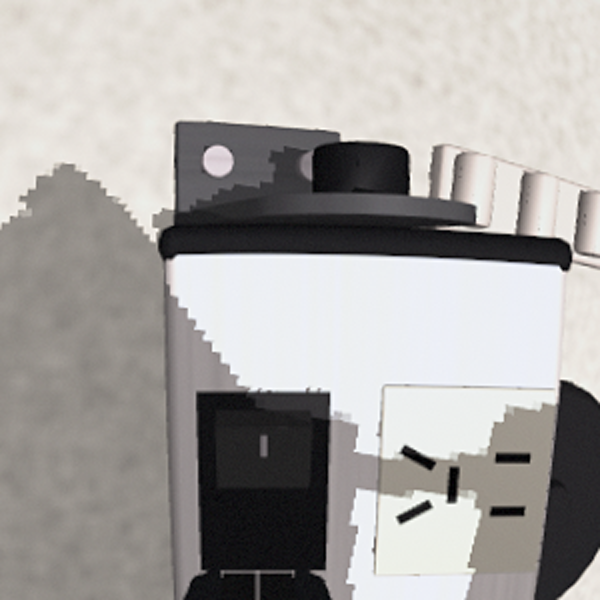

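Rocker 1 now shows its left end, with the bar mark at (263,445), standing up, so it is off. I'm easing the pressure a little and carrying on.

step_arm(steps=[[[-0.6, 0, -0.1], [0, 0, 0]], [[-0.6, 0, 0], [0, 0, 0]], [[-0.6, 0, 0], [0, 0, 0]], [[-0.5, 0, 0], [0, 0, 0]]])

```text
clock: 11.3
tool_pos: [0.5133, 0.0296, 0.0905]
eef_rot: [0.65, 0.734, 0.15, 0.125]
contact_force: [-8.4, 13.1, 14.5]
opening: 0.007
finger_force: 8.7
```

step_arm(steps=[[[-0.4, 0, 0], [0, 0, 0]], [[-0.4, 0, -0.1], [0, 0, 0]]])

```text
clock: 11.55
tool_pos: [0.5154, 0.0143, 0.0904]
eef_rot: [0.654, 0.73, 0.146, 0.131]
contact_force: [-0.2, -0.6, -0.8]
opening: 0.002
finger_force: 0.0
```

```bash
python3 - <<'E'
from plan import *
inbar(P2)
E
```

```text
tip bar mm [-22.8  67.9  23.4] F [-0.2 -0.6 -0.8] 11.55
```

step_arm(steps=[[[-0.5, 0, 0.1], [0, 0, 0]], [[-0.6, 0, 0], [0, 0, 0]], [[-0.6, 0, 0], [0, 0, 0]], [[-0.6, 0, 0], [0, 0, 0]], [[-0.6, 0, 0], [0, 0, 0]]])

```text
clock: 12.18
tool_pos: [0.519, -0.014, 0.0895]
eef_rot: [0.654, 0.731, 0.146, 0.131]
contact_force: [-2.3, 2.9, 3.3]
opening: 0.005
finger_force: 2.4
```

```bash
python3 - <<'E'
from plan import *
inbar(P2)
E
```

```text
tip bar mm [-22.8  39.4  22.5] F [-2.3  2.9  3.3] 12.175
```

Contact is light at about 4 N. On to rocker 3.

step_arm(steps=[[[-0.6, 0, 0], [0, 0, 0]], [[-0.6, 0, 0], [0, 0, 0]], [[-0.6, 0, 0], [0, 0, 0]]])

```text
clock: 12.55
tool_pos: [0.5194, -0.0256, 0.0907]
eef_rot: [0.651, 0.734, 0.15, 0.126]
contact_force: [-7.2, 7.8, 13.6]
opening: 0.01
finger_force: 6.9
```

```bash
python3 - <<'E'
from plan import *
inbar(P2)
E
```

```text
tip bar mm [-23.2  28.1  23.8] F [-7.2  7.8 13.6] 12.55
```

step_arm(steps=[[[-0.5, 0, 0], [0, 0, 0]], [[-0.5, 0.1, 0], [0, 0, 0]]])

```text
clock: 12.8
tool_pos: [0.523, -0.0425, 0.0897]
eef_rot: [0.655, 0.73, 0.146, 0.131]
contact_force: [-1.4, 2.2, 2.7]
opening: 0.007
finger_force: 1.1
```

```bash
python3 - <<'E'
from plan import *
inbar(P2)
E
```

```text
tip bar mm [-22.   10.6  22.3] F [-1.4  2.2  2.7] 12.8
```

step_arm(steps=[[[-0.6, 0, 0], [0, 0, 0]], [[-0.6, 0, 0], [0, 0, 0]], [[-0.6, 0, 0], [0, 0, 0]], [[-0.6, 0, 0], [0, 0, 0]], [[-0.6, 0, 0], [0, 0, 0]], [[-0.6, 0, 0], [0, 0, 0]], [[-0.6, 0, 0], [0, 0, 0]], [[-0.5, 0, 0], [0, 0, 0]], [[-0.5, 0, 0], [0, 0, 0]]])

```text
clock: 13.92
tool_pos: [0.5291, -0.0945, 0.0898]
eef_rot: [0.655, 0.73, 0.146, 0.132]
contact_force: [0.8, 0.0, 1.0]
opening: 0.006
finger_force: 0.2
```

```bash
python3 - <<'E'
from plan import *
inbar(P2)
E
```

```text
tip bar mm [-21.8 -41.8  22.4] F [0.8 0.  1. ] 13.925
```

Rocker 4 is past and contact has become very light, so I'm adding 0.5 mm of press for rocker 5.

step_arm(steps=[[[-0.6, 0, 0.05], [0, 0, 0]], [[-0.6, 0, 0], [0, 0, 0]], [[-0.6, 0, 0], [0, 0, 0]], [[-0.6, 0, 0], [0, 0, 0]], [[-0.6, 0, 0], [0, 0, 0]], [[-0.6, 0, 0], [0, 0, 0]], [[-0.6, 0, 0], [0, 0, 0]], [[-0.5, 0, 0], [0, 0, 0]], [[-0.5, 0, 0], [0, 0, 0]]])

```text
clock: 15.05
tool_pos: [0.5347, -0.1453, 0.0896]
eef_rot: [0.654, 0.73, 0.146, 0.131]
contact_force: [-1.7, 3.0, 5.2]
opening: 0.004
finger_force: 2.6
```

```bash
python3 - <<'E'
from plan import *
inbar(P2)
E
```

```text
tip bar mm [-22.1 -92.8  22.2] F [-1.7  3.   5.2] 15.05
```

step_arm(steps=[[[-0.6, 0, 0], [0, 0, 0]], [[-0.6, 0, 0], [0, 0, 0]], [[-0.6, 0, 0], [0, 0, 0]], [[-0.6, 0, 0], [0, 0, 0]], [[-0.6, 0, 0], [0, 0, 0]], [[-0.6, 0, 0], [0, 0, 0]], [[-0.6, 0, 0], [0, 0, 0]], [[-0.6, 0, 0], [0, 0, 0]], [[-0.6, 0, 0], [0, 0, 0]], [[-0.6, 0, 0], [0, 0, 0]], [[-0.5, 0, 0], [0, 0, 0]]])

```text
clock: 16.42
tool_pos: [0.5415, -0.2097, 0.0893]
eef_rot: [0.654, 0.73, 0.146, 0.13]
contact_force: [-2.8, 3.6, 5.6]
opening: 0.006
finger_force: 2.7
```

```bash
python3 - <<'E'
from plan import *
inbar(P2)
E
```

```text
tip bar mm [ -22.7 -157.6   22.2] F [-2.8  3.6  5.6] 16.425
```

I'm checking the rockers before lifting.

```bash
python3 - <<'E'
from plant import vision; import cv2,numpy as np
v=vision.snapshot('wrist')['img'][:,:,::-1]; t=vision.snapshot('top')['img'][:,:,::-1]
a=cv2.resize(v[60:320,230:460],(530,600),interpolation=cv2.INTER_CUBIC)
cv2.imwrite('pics/c3.png',a)
E
```

```text
(no output)
```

View pics/c3.png

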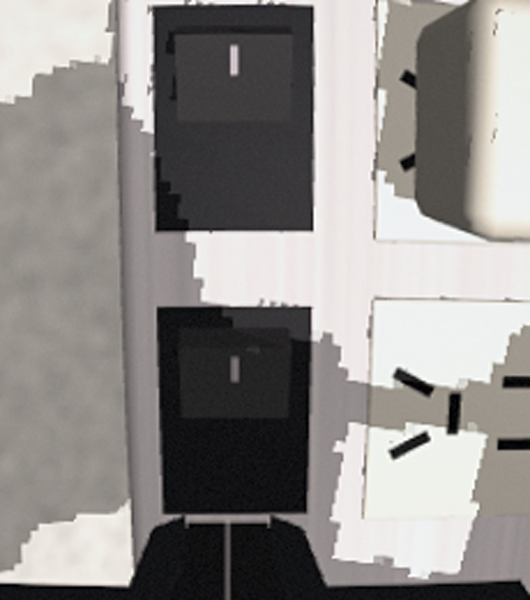

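Rockers 5 and 6, at (234,75) and (234,370), both show the bar end raised, so they are off. Next I lift along the tool axis.

step_arm(steps=[[[0, 0, -0.5], [0, 0, 0]], [[0, 0, -2], [0, 0, 0]], [[0, 0, -3], [0, 0, 0]], [[0, 0, -4], [0, 0, 0]], [[0, 0, -4], [0, 0, 0]], [[0, 0, -4], [0, 0, 0]], [[0, -3, -3], [0, 0, 0]], [[0, -4, -3], [0, 0, 0]], [[0, -4, -2], [0, 0, 0]], [[0, -3, 0], [0, 0, 0]], [[0, 0, 0], [0, 0, 0]], [[0, 0, 0], [0, 0, 0]]])

```text
clock: 18.02
tool_pos: [0.348, -0.2379, 0.2169]
eef_rot: [0.656, 0.724, 0.15, 0.152]
contact_force: [0.5, 0.4, -0.2]
opening: 0.006
finger_force: 0.0
```

```bash
python3 - <<'E'
from plant import vision; import cv2,numpy as np
t=vision.snapshot('top')['img'][:,:,::-1]; w=vision.snapshot('wrist')['img'][:,:,::-1]
a=cv2.resize(t[170:350,195:535],(800,424),interpolation=cv2.INTER_CUBIC)
b=cv2.resize(w,(234,176)); c=np.zeros((600,800,3),np.uint8); c[:424]=a; c[424:,:234]=b
z=cv2.resize(t[240:285,262:452],(560,133),interpolation=cv2.INTER_CUBIC); c[430:563,238:798]=z
cv2.imwrite('pics/t4.png',c)
E
```

```text
(no output)
```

View pics/t4.png

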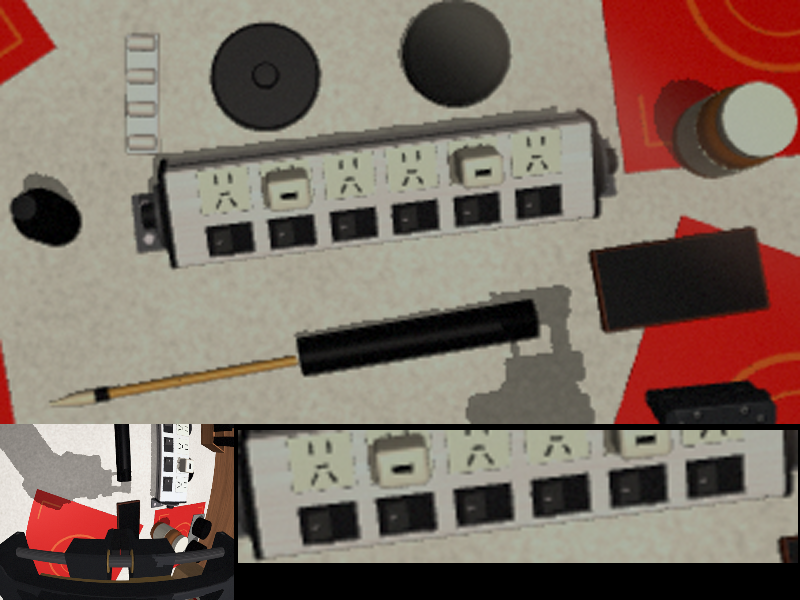

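All six rockers, from (230,240) to (538,203), now look the same, with the mark on the left half, so they are off. Everything else is where it was, and the arm is clear.

```bash
python3 -c "
from plant import finish_job
print(finish_job())"
```

```text
the job is handed in; nothing more can be done
None
```

All six rockers look off in the final pictures after one left-to-right drag; just after rockers 1 and 2 tipped, the fingertip read no contact for a moment about 1 mm above the face. Nothing else on the table looks moved, and the job is handed in.

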